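# Draw the next oil filter from the gravity lane into the kit tray

## Task

Pull the front oil filter out of the sloped lane by its two end faces: push the keeper flap open with it until it is out from under the hold-down rail, then lift it so that the filters behind roll forward and the flap shuts. Lay it squarely in the middle of the open two-bar rest, let go, take it again round its body and lay it on the bars between the tray's cheeks. Do not drop it, keep the other filters in the lane, and leave the tape roll, ratchet and spark plug alone.

Things in the scene. Friction and masses are not known exactly. Their poses are not given: they have to be found in the camera images.
- rack: Fixed grey gravity lane, 185 x 100, 145 high at the back. Origin on the worktop under the front filter's centre; its mouth looks to its -x, the bed rises 0.14 rad to +x. The bed is two rails 46 wide over all: the filters' ends overhang 9 mm each side. Side walls (inner faces y = +-34.5, up to 3 mm below the filters' centres) begin 39 mm behind the front place, so its ends are free.
- front_place (a point): Where the front filter's centre lies: 85 mm above the rack's origin. The filter's axis lies along the rack's y; the next filters touch it from behind, 54 mm apart up the slope, and roll forward when it goes.
- rail_tip (a point): Front end, at half thickness, of the fixed hold-down rail: a steel strip 14 wide (y = 0), 6 thick, 5 mm above the filters all along the lane. It ends 3 mm behind the front filter's centre, so that filter can be lifted only after going 30 mm (at least 26) towards the rack's -x. The rail's top is 39 mm above the front filter's centre there, 45 mm at rack x = +42 mm.
- keeper (a joint): Sprung steel keeper flap across the lane's mouth: 0 = shut (upright), grows to 1.1 rad as its top swings to the rack's -x. Hinge along y at rack x = -30, z = 33 mm; 30 wide, 67 high, touching the front filter. The spring holds with 3 N at the filter's centre height, about 6 N with the filter 30 mm forward (0.6 rad), 8 N at 40 mm (0.8 rad), and shuts it once the filter is lifted.
- keeper_top (a point): Middle of the keeper flap's upper edge, 62 mm above its hinge.
- filter_1: The front one of three equal white spin-on oil filters in the lane: a cylinder 54 in diameter, 64 long, about 0.22 kg, lying on its side. Origin at its middle, its own y along its axis; it may roll, so its x and z may turn about y. The end faces are flat.
- filter_2: The second filter, same shape, behind the front one.
- filter_3: The third filter, same shape, at the rear of the lane.
- rest: Fixed open rest: a plate 80 x 60 x 8 with two level steel bars along its y, 10 in diameter, 44 long, at x = +-16, tops at z = 30 mm. Origin at the centre of its underside. A filter laid on the bars has its axis along the rest's y and its centre at (0, 0, 52.7) mm; its ends overhang the bars by 10 mm, and its sides are free too.
- tray: Fixed grey kit tray, 110 x 110, rim 16 high; origin at the centre of its underside. Two bars along y as on the rest (x = +-16, tops z = 30) between upright cheeks 50 wide (x), 8 thick, inner faces y = +-36.5, tops z = 74 mm. A filter laid there has its axis along y, centre at (0, 0, 52.7) mm and 4.5 mm of room at each end (none for fingers); its sides are free.
- tape_roll: Roll of black tape lying flat, 68 diameter, 19 high; bystander.
- ratchet: Ratchet handle lying on the worktop, 194 long, 16 high; bystander.
- spark_plug: Spark plug lying on the worktop, 78 long, 18 thick; bystander.
Things that resemble listed ones, but are neither listed nor needed, are in the scene too. What is shaped like the filter_1 but turquoise is not meant.

How it is judged (in metres and radians):
On the way, in this order (a step that is already met when the one before it is completed fails the run):
1. the gripped front filter presses the keeper flap open (over 0.4 rad) and stands at least 20 mm forward of its place (value of joint keeper above 0.4 rad and contact force between filter_1 and the fingers above 1 N and x of filter_1 in the frame of rack below -0.02 m), for 0.05 s.
2. the filter lies still on the bars of the rest, let go (horizontal distance between filter_1 and rest below 0.014 m and z of filter_1 in the frame of rest between 0.049 and 0.057 m and contact force between filter_1 and the fingers below 0.1 N and linear speed of filter_1 below 0.03 m/s), for 0.2 s.
3. the filter is lifted from the rest again in the gripper (height (world z) of filter_1 above 0.07 m and contact force between filter_1 and the fingers above 1 N), for 0.1 s.
At the end, for the whole second after the job is handed in: Filter 1 lies still on the tray's bars, centre within 10 mm of the tray's centre, axis within 0.15 rad of its y; filter 2 rests at the lane's front (within 12 mm), filter 3 in the lane behind it (within 70 mm of the front place); the keeper is shut (below 0.1 rad) (horizontal distance between filter_1 and tray below 0.01 m and z of filter_1 in the frame of tray between 0.049 and 0.056 m and angle between the y axis of filter_1 and the y axis of tray, either way round below 0.15 rad and linear speed of each of filter_1, filter_2 below 0.02 m/s and distance between filter_2 and rack below 0.095 m and horizontal distance between filter_2 and rack below 0.012 m and horizontal distance between filter_3 and rack below 0.07 m and height (world z) of each of filter_3, filter_2 above 0.08 m and value of joint keeper below 0.1 rad); the robot touches nothing.
It fails at once if the filter is dropped (faster than 0.5 m/s while not held) (linear speed of filter_1 above 0.5 m/s and contact force between filter_1 and the fingers below 0.1 N).
It fails at once if another filter leaves the lane (height (world z) of any of filter_2, filter_3 below 0.07 m or height (world z) of any of filter_2, filter_3 above 0.125 m).
It fails at once if a bystander is moved by more than 20 mm (distance of any of tape_roll, ratchet, spark_plug from where it was at the start of the episode above 0.02 m).
It also fails if it takes over 58 s, if anything falls off the work surface, if the arm or the gripper's body presses on something with over 40 N, if the wrist force passes 120 N, or if a joint passes its speed limit or range.

## Robot

A 6-joint arm with a two-finger parallel gripper is mounted at the origin on a cart in front of the work surface, level with it; the furniture and walls round the work are solid. World frame = base frame: x ahead of the robot, y to its left, z up, the work surface at z = 0. Lengths are in mm, angles in degrees, forces in N, time in s.
With the tool pointing down it reaches from about 275 to 875 mm from the base axis. Payload 12.5 kg.
Tool frame: the origin (TCP) lies at the very end of the fingers, on their centre line; the grasp point (between the pads) lies 19 mm behind it; z points along the fingers, y is the line along which they close (so a half turn about z gives the same grasp; the last joint's range is limited). The gripper opens to 85 mm and grips with 20 to 120 N. Pads are 22 mm wide; open, the fingers measure 114 mm over their backs; the gripper's body (76 mm by 85 mm) begins 54 mm behind the grasp point. The pads swing forward as they close: fully open they stand 13 mm farther back than shut.
Start: joints at [70.497, 20.094, 94.641, -0, 65.266, -4.847], TCP at [139.129, 532.097, 231.29] pointing down, gripper open.
Joint ranges: [-157.81, 157.81], [-45, 120.19], [0.68, 151.7], [-89.99, 269.99], [4.06, 180], [-164.3, 164.3]. Speed limits (degrees/s): [127.2, 127.2, 159.86, 180, 180, 180].

## Interface

Orientations are given as [roll, pitch, yaw] about the fixed x, y, z axes, in that order (R = Rz(yaw) Ry(pitch) Rx(roll)).
In Python, from bench import bot gives the robot as it stands.
- The arm moves only by the tool carry_out, never from a script. Its argument "moves" is a list of rows, each a list of 5 numbers: the shift along the world's x, y, z in cm, then the turn about the world's z in degrees, then the opening, from 0 (shut) to 1 (fully open). A call has 1 to 12 rows; each row is the pose to reach, as a shift and turn from the pose commanded when the call began; what a row does not reach only later rows make up. A row lasts 1/8 s, in which the tool goes at most 62.5 mm and 10.7 degrees, less where a joint would pass 70% of its speed; a pose out of reach is approached as far as the arm can. A call with a gripper value outside its range is refused whole. The fingers move at their own pace and stop on an object; "squeeze" is the grip in N (left out, the last holds). Time passes only in rows, so rows that repeat a pose let the fingers close. It gives the time, the measured TCP pose, the force, the opening and the grip force at its end, in the units of the state.
- bot.get_state(): the state, without advancing time (a new reading comes with each control period).
- bot.capture(name): name is "side" or "top" or "wrist"; returns the picture (480x640x3 uint8, red, green, blue); there is no depth.
- bot.get_calibration(name): a dict with "fx", "fy", "cx", "cy" (pixels), "distortion" ([k1, k2, p1, p2, k3] as OpenCV has them; the pictures are not rectified), "pose" (4x4, takes a point from camera to world coordinates). Camera axes: x right, y down, z forward; pixel columns grow to the right and rows downward; lengths in mm; the calibration is good to about 2 mm. A picture is of the moment at which its call begins: read the wrist's pose just before it. get_calibration takes no time and is no camera call; for the wrist camera it gives the pose at the moment of the call.
- bot.job_done(): hands the job in; it is judged then, once.
Trained networks look in the newest picture that a camera, given by its name, has taken for a name from the list of things; names that differ only in an ending like _2 or _b are one class to them, and where a whole thing is asked for, a point or a joint stands for the part that bears it (a point fixed in the world has none). Each returns a list of dicts, best first, with "conf" (0 to 1); they miss things now and then, are a little off and sometimes report something else, mostly with a low value. They report only what shows in the picture. A call takes as long as a camera call. They do not tell look-alikes from the thing itself.
- bot.recognise(name, camera): "centre" ([column, row] as shares, 0 to 1, of the picture: columns of its width, rows of its height, amid what is visible of it).
- bot.trace(name, camera): "mask" (480x640 bool, what is visible of it) and "centre" ([column, row] as shares, 0 to 1, of the picture: columns of its width, rows of its height, amid what is visible of it).
- bot.tip_of(name, camera): "centre" ([column, row] as shares, 0 to 1, of the picture: columns of its width, rows of its height: a listed point, or the origin of a listed thing).
The state is a dict: "t": time; "qpos": joint angles; "qd": joint speeds; "joint_efforts": joint torques, N m; "tcp_pos": TCP position; "tcp_rot": TCP orientation; "ft_force": force on the tool from outside, world axes, zero at the start; "torque": the same for the moment, N m; "finger_gap": finger opening in mm; "grasp_force": force on a finger pad.
Only numpy, scipy, OpenCV 4.12 (cv2) and the standard library are available. Lean on these libraries where they do the work, as an engineer would, in place of code of your own. Each camera call takes 0.05 s, during which the arm holds its last target. There are 200 camera calls.

## Working session

There is one attempt and no reset: what is moved stays moved. The work goes in short steps, Python scripts to look and compute and a tool call to move; the robot and the scene stay as the last step left them, time stands still between calls to the robot, and variables do not carry over. Pictures are saved under pics/ and viewed, at most 12 in all, crops included, and the job is handed in when it is done.

Besides the shell and the picture viewer there is one more tool, called after "Call:" in YAML: its name, and indented under it one key for each argument. carry_out: Moves the arm, as the interface text tells. Its arguments: {"type":"object","properties":{"moves":{"type":"array","items":{"type":"array","items":{"type":"number"}}},"squeeze":{"type":"number"}},"required":["moves"]}

```bash
mkdir -p pics
cat > h.py <<'E'
import numpy as np, cv2
from bench import bot
def ray(cam,uv,cal=None):
    c=cal or bot.get_calibration(cam); K=np.array([[c['fx'],0,c['cx']],[0,c['fy'],c['cy']],[0,0,1.]])
    p=cv2.undistortPoints(np.array([[uv]],float),K,np.array(c['distortion'],float))[0,0]
    T=np.array(c['pose']); return T[:3,3],T[:3,:3]@np.array([p[0],p[1],1])
def onz(cam,uv,z,cal=None):
    o,d=ray(cam,uv,cal); return o+d*(z-o[2])/d[2]
def proj(cam,P,cal=None):
    c=cal or bot.get_calibration(cam); K=np.array([[c['fx'],0,c['cx']],[0,c['fy'],c['cy']],[0,0,1.]])
    T=np.linalg.inv(np.array(c['pose'])); r,_=cv2.Rodrigues(T[:3,:3])
    return cv2.projectPoints(np.array(P,float).reshape(-1,1,3),r,T[:3,3],K,np.array(c['distortion'],float))[0][:,0]
def px(c): return [c[0]*640,c[1]*480]
def tri(u1,c1,u2,c2):
    o1,d1=ray(c1,u1);o2,d2=ray(c2,u2)
    A=np.stack([d1,-d2],1);s=np.linalg.lstsq(A,o2-o1,rcond=None)[0]
    a,b=o1+s[0]*d1,o2+s[1]*d2; return (a+b)/2,np.linalg.norm(a-b)
E
python3 - <<'E'
from h import *
ims=[]
for c in ['top','side']:
    im=bot.capture(c); cv2.imwrite(f'pics/{c}0.png',im[:,:,::-1])
    cal=bot.get_calibration(c); print(c,np.round(np.array(cal['pose']),2).tolist(),cal['fx'])
    for n in ['rack','front_place','rail_tip','keeper_top','filter_1','rest','tray','tape_roll','ratchet','spark_plug']:
        r=bot.tip_of(n,c); print(n,[(np.round(px(x['centre']),1).tolist(),round(x['conf'],2)) for x in r[:5]])
print(bot.get_state())
E
```

```text
top [[-0.01, -0.99, 0.14, 382.82], [-1.0, 0.01, -0.0, -64.06], [0.0, -0.14, -0.99, 1242.35], [0.0, 0.0, 0.0, 1.0]] 556.8866069607883
rack [([283.9, 259.1], 0.73)]
front_place [([281.5, 256.2], 0.72)]
rail_tip [([282.3, 251.9], 0.89), ([281.0, 255.0], 0.49)]
keeper_top [([280.4, 269.8], 0.47)]
filter_1 [([286.1, 233.8], 0.91), ([293.6, 207.3], 0.91), ([282.6, 255.9], 0.86), ([223.2, 245.0], 0.68)]
rest [([179.5, 286.7], 0.73), ([284.3, 253.1], 0.42)]
tray [([380.4, 276.8], 0.78), ([393.4, 189.1], 0.43)]
tape_roll [([435.3, 224.4], 0.9)]
ratchet [([394.5, 190.6], 0.63)]
spark_plug [([279.7, 271.6], 0.62), ([275.9, 305.6], 0.56)]
side [[0.99, -0.09, 0.12, 449.96], [-0.15, -0.58, 0.8, -723.46], [0.0, -0.81, -0.59, 590.43], [0.0, 0.0, 0.0, 1.0]] 438.85682703282936
rack [([303.4, 263.6], 0.61)]
front_place [([303.4, 230.8], 0.56)]
rail_tip [([306.1, 212.6], 0.61)]
keeper_top [([288.9, 224.1], 0.59)]
filter_1 [([301.5, 233.4], 0.89), ([309.4, 220.2], 0.72), ([357.1, 227.1], 0.55)]
rest [([272.1, 208.7], 0.93), ([409.0, 343.3], 0.19)]
tray [([295.0, 340.1], 0.61)]
tape_roll [([379.7, 395.5], 0.56)]
ratchet [([407.6, 345.8], 0.95)]
spark_plug [([260.0, 261.6], 0.68)]
{'t': 1.1, 'qpos': array([ 7.04938695e+01,  2.00931610e+01,  9.46401912e+01, -1.97300983e-03,
        6.52663424e+01, -4.84849737e+00]), 'qd': array([ 0.00827886, -0.01206749, -0.09569405,  0.00055471, -0.07086077,
        0.0856072 ]), 'joint_efforts': array([ 2.00982911e-03, -5.06035781e+01, -2.91653180e+01,  7.52092183e-05,
        5.72343197e-04,  1.22254062e-05]), 'tcp_pos': array([139.16533866, 532.09242175, 231.30053497]), 'tcp_rot': array([1.79999847e+02, 1.81141411e-03, 1.65343192e+02]), 'ft_force': array([-0.26075672, -1.00060972, -0.1076283 ]), 'torque': array([-0.03424251, -0.01029066, -0.00066689]), 'grasp_force': 0.0, 'finger_gap': 85.22231382877813}
```

View pics/top0.png

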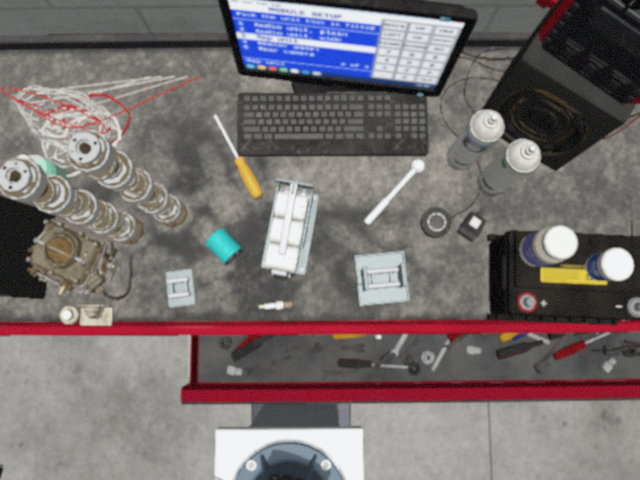

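View pics/side0.png

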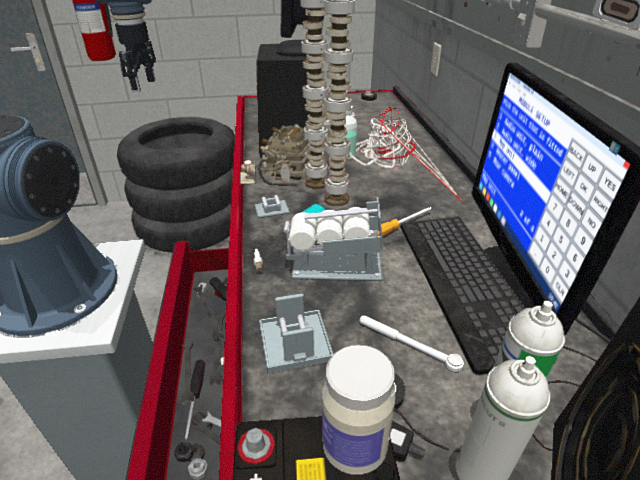

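Top view: the rack is at (288,228) with its mouth facing the robot (down). The white filters are at (283,256), (286,234) and (294,207). The turquoise look-alike at (223,245) is not meant. The rest is at (179,287), the tray at (381,278), and the spark plug lies in front of the rack at (276,306). The side view agrees.

Run:
```python
from h import *
P={}
for n,a,b in [('rack',(283.9,259.1),(303.4,263.6)),('front_place',(281.5,256.2),(303.4,230.8)),('filter1',(282.6,255.9),(301.5,233.4)),('rail_tip',(282.3,251.9),(306.1,212.6)),('keeper',(280.4,269.8),(288.9,224.1)),('rest',(179.5,286.7),(272.1,208.7)),('tray',(380.4,276.8),(295,340.1)),('spark',(275.9,305.6),(260,261.6))]:
    p,e=tri(a,'top',b,'side'); print(n,p.round(1),round(e,1))
f=[onz('top',(282.6,255.9),85),onz('top',(286.1,233.8),92.5),onz('top',(293.6,207.3),100)]
print(np.round(f,1)); d=f[2]-f[0]; print('rackyaw',np.degrees(np.arctan2(d[1],d[0])))
for n,z in [('rack',0),('rest',8),('tray',16)]:
    for c in ['top','side']:
        bot.capture(c)
        for r in bot.trace(n,c)[:2]:
            m=r['mask'].astype(np.uint8); cs=max(cv2.findContours(m,0,1)[0],key=cv2.contourArea)
            pts=np.array([onz(c,p,z)[:2] for p in cs[:,0]],np.float32)
            print(n,c,round(r['conf'],2),[np.round(x,1) for x in cv2.minAreaRect(pts)],pts.min(0).round(),pts.max(0).round())
im=cv2.imread('pics/top0.png'); cv2.imwrite('pics/crop.png',cv2.resize(im[170:320,150:420],None,fx=2.9,fy=2.9,interpolation=cv2.INTER_CUBIC))
```

```text
rack [513.7  11.2  -1.3] 5.6
front_place [513.4  11.1  83.8] 0.1
filter1 [511.9   9.1  79.5] 5.4
rail_tip [518.3   6.6 129.6] 2.5
keeper [484.1  12.1 102.2] 1.5
rest [ 4.554e+02  2.439e+02 -3.000e-01] 0.5
tray [ 474.2 -204.2    2.9] 2.0
spark [4.158e+02 2.870e+01 4.000e-01] 6.0
[[514.    8.8  85. ]
 [559.5   1.1  92.5]
 [614.3 -14.8 100. ]]
rackyaw -13.204234960120626
rack top 0.83 [array([575.5, -40.1]), array([ 24.8, 185.7]), np.float64(81.1)] [485. -64.] [668. -16.]
rack side 0.63 [array([589.7, 108. ]), array([322. , 236.5]), np.float64(80.3)] [475. -67.] [731. 248.]
rest top 0.76 [array([452.4, 240.5]), array([76.8, 60.4]), np.float64(6.9)] [413. 207.] [492. 273.]
rest side 0.85 [array([453.2, 244.8]), array([76.2, 89. ]), np.float64(6.8)] [415. 198.] [493. 288.]
tray top 0.61 [array([ 471.2, -204.6]), array([110.1, 111.3]), np.float64(5.0)] [ 413. -263.] [ 529. -147.]
tray side 0.94 [array([ 469.9, -188.2]), array([110.9, 174.8]), np.float64(6.3)] [ 414. -277.] [ 531. -100.]
```

View pics/crop.png

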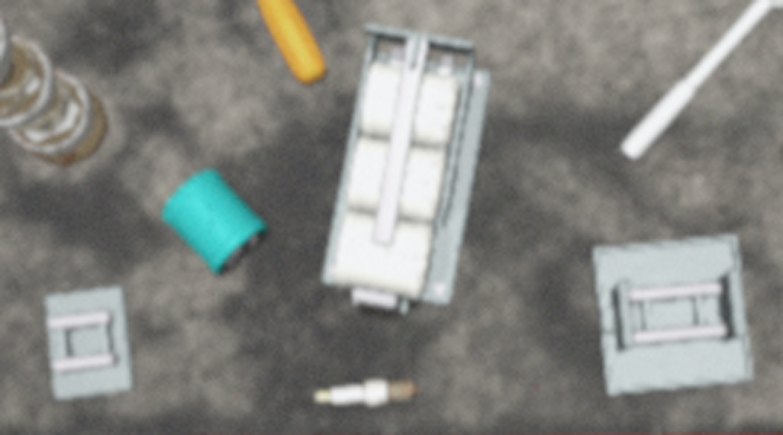

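The crop confirms the front white filter at crop (380,250), which is top (281,256). It sits at the mouth next to the keeper, and the turquoise one is away from the lane. Moving above it now.

Call:
carry_out:
  moves:
    - [3,-5,0,0.5,1]
    - [6.5,-9.5,0,1,1]
    - [10,-14.5,0,1.5,1]
    - [13.5,-19.5,0,2,1]
    - [17,-24.5,0,2.5,1]
    - [20.5,-29.5,0,3,1]
    - [24,-34.5,0,3.5,1]
    - [27.5,-39.5,0,4,1]
    - [31,-44.5,0,4.5,1]
    - [34.5,-49.5,0,5,1]
    - [36.5,-52.1,0,5.2,1]
    - [36.5,-52.1,0,5.2,1]
  squeeze: 60

```text
t: 3.2
tcp_pos: [504.9, 9.5, 231.0]
tcp_rot: [-180.0, -0.0, 170.4]
ft_force: [-0.6, -0.2, -0.5]
finger_gap: 85.0
grasp_force: 0.0
```

Run:
```python
from h import *
s=bot.get_state(); print(s['t'],s['tcp_pos'].round(1),s['tcp_rot'].round(2))
cal=bot.get_calibration('wrist'); im=bot.capture('wrist'); cv2.imwrite('pics/w1.png',im[:,:,::-1])
print(np.round(np.array(cal['pose']),2).tolist())
for n in ['front_place','rail_tip','keeper_top','filter_1']:
    r=bot.tip_of(n,'wrist'); z={'front_place':85,'rail_tip':121,'keeper_top':95,'filter_1':85}[n]
    print(n,[(np.round(px(x['centre']),1).tolist(),round(x['conf'],2),onz('wrist',px(x['centre']),z,cal).round(1).tolist()) for x in r[:4]])
a=onz('top',(282.3,251.9),121);b=onz('top',(293.5,183),145);print(a,b,np.degrees(np.arctan2(*(b-a)[[1,0]])))
```

```text
3.2 [504.9   9.5 231. ] [-179.99   -0.    170.4 ]
[[0.17, 0.95, 0.28, 434.76], [0.99, -0.16, -0.05, 21.04], [-0.0, 0.28, -0.96, 372.8], [0.0, 0.0, 0.0, 1.0]]
front_place []
rail_tip [([327.3, 251.1], 0.64, [516.7, 8.8, 121.0])]
keeper_top [([326.6, 203.9], 0.77, [483.5, 13.8, 95.0])]
filter_1 [([324.5, 344.2], 0.97, [625.0, -12.0, 85.0]), ([452.9, 230.6], 0.94, [528.1, 122.4, 85.0]), ([324.6, 233.8], 0.93, [511.8, 7.3, 85.0]), ([323.4, 292.9], 0.78, [569.1, -3.5, 85.0])]
[518.04823278   7.12999459 121.        ] [655.2067782  -16.46507996 145.        ] -9.76092495897554
```

View pics/w1.png

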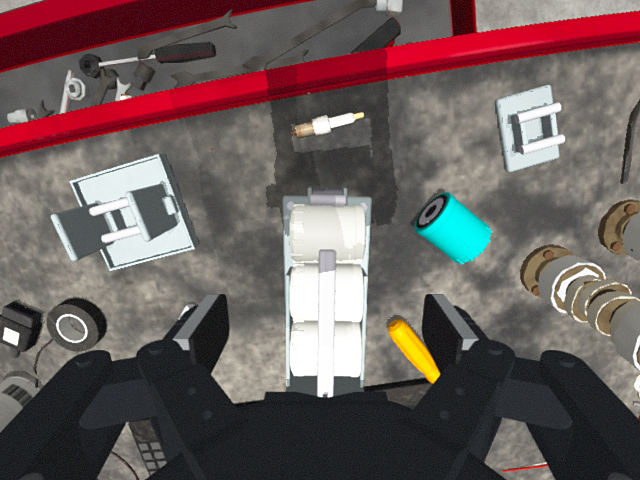

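Wrist view: the front filter is at (327,233), centred in the lane. The rail runs vertically, so the tool yaw matches. The turquoise one is off to the right at (453,230). The filter centre is about (513, 9, 85).

Call:
carry_out:
  moves:
    - [0.8,-0.2,-3,-0.2,1]
    - [0.8,-0.2,-7,-0.2,1]
    - [0.8,-0.2,-10,-0.2,1]
    - [0.8,-0.2,-11,-0.2,1]
    - [0.8,-0.2,-11,-0.2,1]

```text
t: 4.08
tcp_pos: [512.1, 9.5, 121.6]
tcp_rot: [180.0, -0.0, 170.4]
ft_force: [-0.1, 0.4, 0.6]
finger_gap: 85.5
grasp_force: 0.0
```

Run:
```python
from h import *
s=bot.get_state(); print(s['t'],s['tcp_pos'].round(1),s['tcp_rot'].round(2))
cal=bot.get_calibration('wrist'); im=bot.capture('wrist'); cv2.imwrite('pics/w2.png',im[:,:,::-1])
for n,z in [('filter_1',85),('rail_tip',121),('keeper_top',95)]:
    r=bot.tip_of(n,'wrist')
    print(n,[(np.round(px(x['centre']),1).tolist(),round(x['conf'],2),onz('wrist',px(x['centre']),z,cal).round(1).tolist()) for x in r[:4]])
```

```text
4.075 [512.1   9.5 121.6] [ 1.8000e+02 -1.0000e-02  1.7038e+02]
filter_1 [([324.1, 269.2], 0.74, [510.5, 8.7, 85.0]), ([507.0, 255.2], 0.64, [519.9, 114.4, 85.0])]
rail_tip [([326.0, 309.5], 0.92, [517.2, 8.6, 121.0])]
keeper_top [([325.0, 227.1], 0.83, [483.5, 13.8, 95.0])]
```

View pics/w2.png

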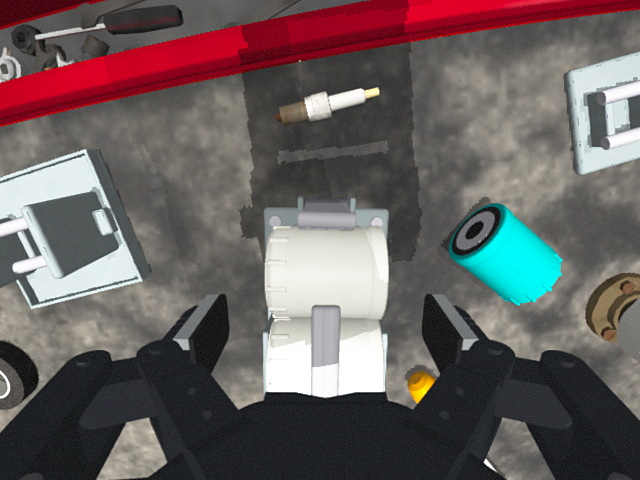

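The filter is at (326,270), centred between the fingers at columns 226 and 425. Descending and gripping.

Call:
carry_out:
  moves:
    - [0.1,-0.1,-3,0,1]
    - [0.1,-0.1,-5,0,1]
    - [0.1,-0.1,-6,0,1]
    - [0.1,-0.1,-6,0,1]
    - [0.1,-0.1,-6,0,0.5]
    - [0.1,-0.1,-6,0,0.5]
    - [0.1,-0.1,-6,0,0.5]
    - [0.1,-0.1,-6,0,0.5]
    - [0.1,-0.1,-6,0,0.5]
  squeeze: 60

```text
t: 5.4
tcp_pos: [513.7, 8.0, 62.4]
tcp_rot: [180.0, 0.1, 170.3]
ft_force: [-1.8, -0.7, 6.3]
finger_gap: 63.5
grasp_force: 64.2
```

Call:
carry_out:
  moves:
    - [-0.8,0.1,-0.1,0,0.5]
    - [-1.6,0.3,-0.1,0,0.5]
    - [-2.4,0.4,-0.2,0,0.5]
    - [-3.0,0.5,-0.2,0,0.5]
    - [-3.4,0.6,-0.2,0,0.5]
    - [-3.4,0.6,-0.2,0,0.5]
    - [-3.4,0.6,-0.2,0,0.5]

```text
t: 6.28
tcp_pos: [479.0, 14.2, 59.5]
tcp_rot: [180.0, 0.0, 170.3]
ft_force: [2.1, 0.4, 4.2]
finger_gap: 63.5
grasp_force: 67.5
```

Run:
```python
from h import *
cal=bot.get_calibration('wrist'); im=bot.capture('wrist'); cv2.imwrite('pics/w3.png',im[:,:,::-1])
```

```text
(no output)
```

View pics/w3.png

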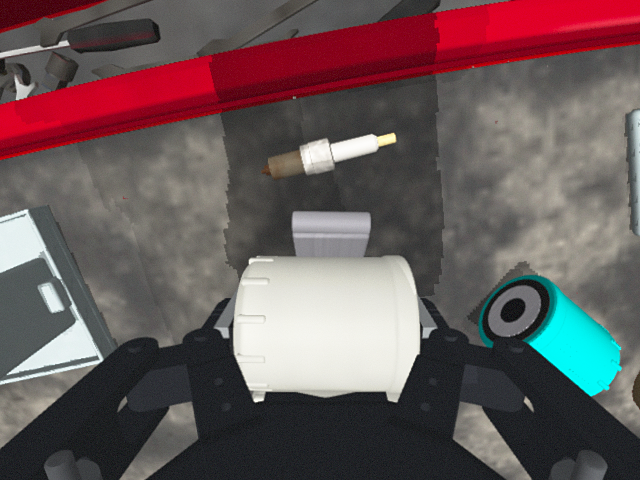

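The filter is gripped between the pads at (325,325), and the flap at (331,230) is swung open. Lifting.

Call:
carry_out:
  moves:
    - [0,0,1.5,0,0.5]
    - [0,0,3.5,0,0.5]
    - [0,0,6,0,0.5]
    - [0,0,8.5,0,0.5]
    - [0,0,10,0,0.5]
    - [0,0,10,0,0.5]
    - [0,0,10,0,0.5]
    - [0,0,10,0,0.5]

```text
t: 7.32
tcp_pos: [478.6, 14.1, 158.4]
tcp_rot: [-180.0, -0.1, 170.3]
ft_force: [0.4, -0.3, -1.7]
finger_gap: 63.3
grasp_force: 67.4
```

Run:
```python
from h import *
ims=[]
for c in ['top','side']:
    im=bot.capture(c)
    for n in ['filter_1','keeper_top']:
        r=bot.tip_of(n,c); print(c,n,[(np.round(px(x['centre']),1).tolist(),round(x['conf'],2),onz(c,px(x['centre']),88).round(1).tolist()) for x in r[:5]])
    ims.append(cv2.resize(im[160:300,220:360] if c=='top' else im[150:290,240:400],(400,400)))
cv2.imwrite('pics/ts.png',np.hstack(ims)[:,:,::-1])
```

```text
top filter_1 [([223.5, 244.8], 0.67, [537.6, 132.3, 88.0]), ([289.1, 233.5], 0.65, [560.8, -4.9, 88.0])]
top keeper_top []
side filter_1 [([301.4, 230.1], 0.96, [509.1, 8.0, 88.0]), ([330.9, 229.5], 0.87, [568.5, 1.6, 88.0]), ([280.4, 188.2], 0.71, [478.0, 188.1, 88.0]), ([309.5, 220.1], 0.59, [529.7, 42.5, 88.0])]
side keeper_top [([286.9, 227.9], 0.64, [480.7, 20.2, 88.0])]
```

View pics/ts.png

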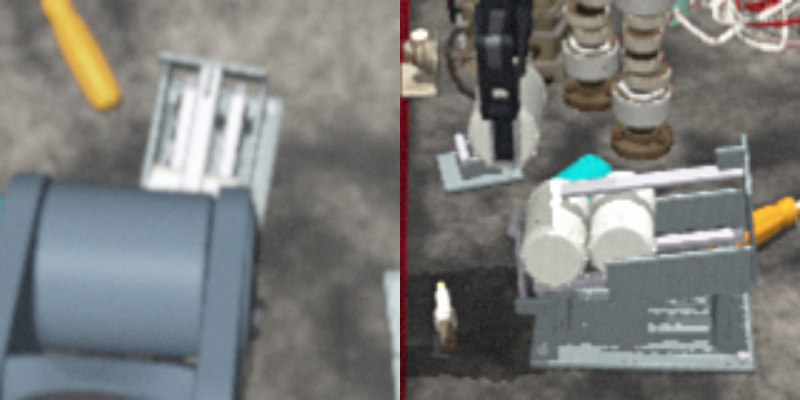

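Filters 2 and 3 have rolled forward and the flap is shut. Filter 1 is held up. Moving toward the rest and measuring it from the wrist on the way.

Call:
carry_out:
  moves:
    - [0,3,0.5,3,0.5]
    - [0,7,1,8,0.5]
    - [0,11,1.5,12,0.5]
    - [0,14,2,16.6,0.5]
    - [0,14,2,16.6,0.5]
    - [0,14,2,16.6,0.5]
    - [0,14,2,16.6,0.5]

```text
t: 8.5
tcp_pos: [479.1, 153.3, 179.1]
tcp_rot: [-180.0, -0.0, -173.1]
ft_force: [-0.0, 1.2, -1.1]
finger_gap: 63.4
grasp_force: 67.4
```

Run:
```python
from h import *
s=bot.get_state(); print(s['t'],s['tcp_pos'].round(1),s['tcp_rot'].round(2))
cal=bot.get_calibration('wrist'); im=bot.capture('wrist'); cv2.imwrite('pics/w4.png',im[:,:,::-1])
for n,z in [('rest',0),('filter_1',s['tcp_pos'][2]+22.6)]:
    r=bot.tip_of(n,'wrist'); print(n,[(np.round(px(x['centre']),1).tolist(),round(x['conf'],2),onz('wrist',px(x['centre']),z,cal).round(1).tolist()) for x in r[:4]])
for r in bot.trace('rest','wrist')[:2]:
    m=r['mask'].astype(np.uint8); cs=max(cv2.findContours(m,0,1)[0],key=cv2.contourArea)
    pts=np.array([onz('wrist',p,8,cal)[:2] for p in cs[:,0]],np.float32)
    print(round(r['conf'],2),[np.round(x,1) for x in cv2.minAreaRect(pts)])
```

```text
8.5 [479.1 153.3 179.1] [-1.7999e+02 -2.0000e-02 -1.7315e+02]
rest [([419.2, 201.1], 0.97, [450.9, 242.3, 0.0])]
filter_1 [([120.8, 324.4], 0.77, [489.5, 68.6, 201.7]), ([134.6, 261.9], 0.65, [460.7, 76.0, 201.7]), ([180.7, 237.8], 0.65, [448.7, 94.2, 201.7])]
0.7 [array([452.9, 239.5]), array([79.5, 60.4]), np.float64(7.7)]
```

View pics/w4.png

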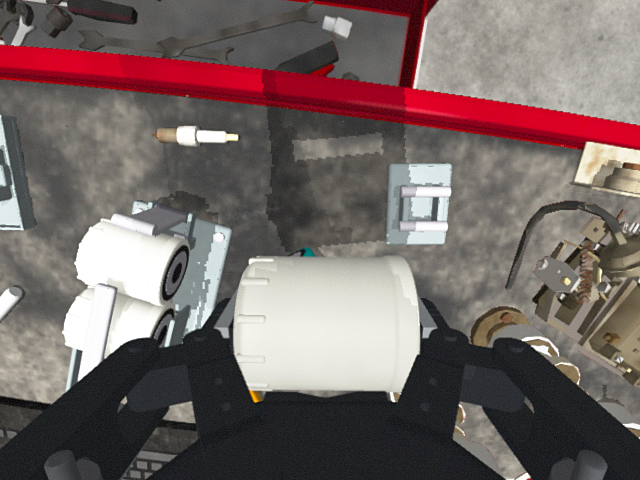

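The rest is at (419,203) → world (452.5, 241.5), yaw about 7°, aligned with the tool. Going there and lowering.

Call:
carry_out:
  moves:
    - [-1,3,0,0,0.5]
    - [-2,6,-1,0,0.5]
    - [-2.7,8.8,-4,0.3,0.5]
    - [-2.7,8.8,-8,0.3,0.5]
    - [-2.7,8.8,-11,0.3,0.5]
    - [-2.7,8.8,-13,0.3,0.5]
    - [-2.7,8.8,-14,0.3,0.5]
    - [-2.7,8.8,-14,0.3,0.5]
    - [-2.7,8.8,-14,0.3,0.5]

```text
t: 9.82
tcp_pos: [452.7, 242.2, 40.1]
tcp_rot: [180.0, 0.1, -172.8]
ft_force: [0.1, 0.4, -2.2]
finger_gap: 63.6
grasp_force: 67.3
```

Run:
```python
from h import *
s=bot.get_state(); print(s['t'],s['tcp_pos'].round(1))
im=bot.capture('side'); cv2.imwrite('pics/s5.png',cv2.resize(im[130:250,220:340],(600,600))[:,:,::-1])
s=bot.get_state(); print(s['ft_force'])
```

```text
9.825 [452.7 242.2  40.1]
[ 0.09293069  0.14087897 -2.01610844]
```

View pics/s5.png

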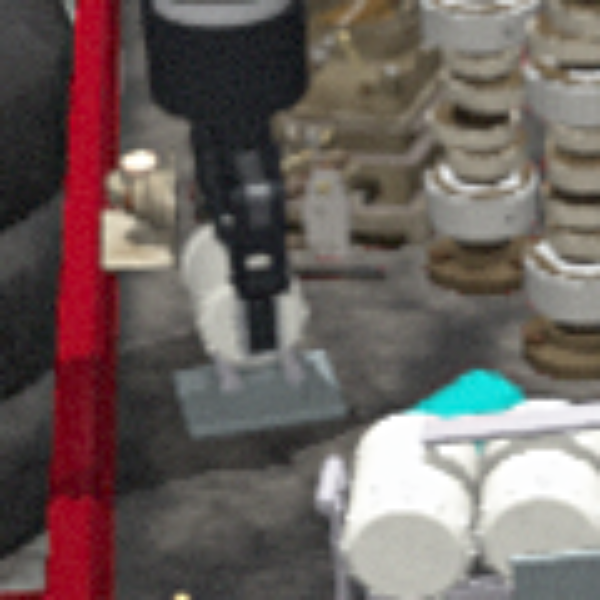

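The filter hangs centred just above the two bars, at crop (250,320). Lowering until it touches.

Call:
carry_out:
  moves:
    - [0,-0.1,-0.4,0,0.5]
    - [0,-0.1,-0.7,0,0.5]
    - [0,-0.1,-0.7,0,0.5]
    - [0,-0.1,-0.7,0,0.5]

```text
t: 10.38
tcp_pos: [452.1, 241.1, 32.3]
tcp_rot: [-180.0, -0.0, -172.8]
ft_force: [0.3, -0.5, -1.8]
finger_gap: 63.7
grasp_force: 67.5
```

Call:
carry_out:
  moves:
    - [0,0,-0.1,0,0.5]
    - [0,0,-0.2,0,0.5]
    - [0,0,-0.2,0,0.5]

```text
t: 10.75
tcp_pos: [453.3, 241.5, 31.4]
tcp_rot: [180.0, 0.2, -172.7]
ft_force: [1.1, -0.9, 10.9]
finger_gap: 63.4
grasp_force: 68.7
```

Contact made. Letting go and rising.

Call:
carry_out:
  moves:
    - [0,0,0.1,0,0.75]
    - [0,0,0.1,0,1]
    - [0,0,0.1,0,1]
    - [0,0,0.1,0,1]
    - [0,0,2,0,1]
    - [0,0,5,0,1]
    - [0,0,9,0,1]
    - [0,0,11,0,1]
    - [0,0,11,0,1]
  squeeze: 40

```text
t: 11.88
tcp_pos: [452.7, 241.3, 141.3]
tcp_rot: [180.0, 0.1, -172.8]
ft_force: [0.0, 0.1, 0.2]
finger_gap: 85.3
grasp_force: 0.0
```

Run:
```python
from h import *
s=bot.get_state(); print(s['t'],s['tcp_pos'].round(1),s['tcp_rot'].round(2))
cal=bot.get_calibration('wrist'); im=bot.capture('wrist'); cv2.imwrite('pics/w6.png',im[:,:,::-1])
r=bot.tip_of('filter_1','wrist'); print([(np.round(px(x['centre']),1).tolist(),round(x['conf'],2),onz('wrist',px(x['centre']),52.7,cal).round(1).tolist()) for x in r[:4]])
```

```text
11.875 [452.7 241.3 141.3] [ 1.7996e+02  1.4000e-01 -1.7276e+02]
[([324.9, 243.3], 0.57, [451.6, 240.7, 52.7])]
```

View pics/w6.png

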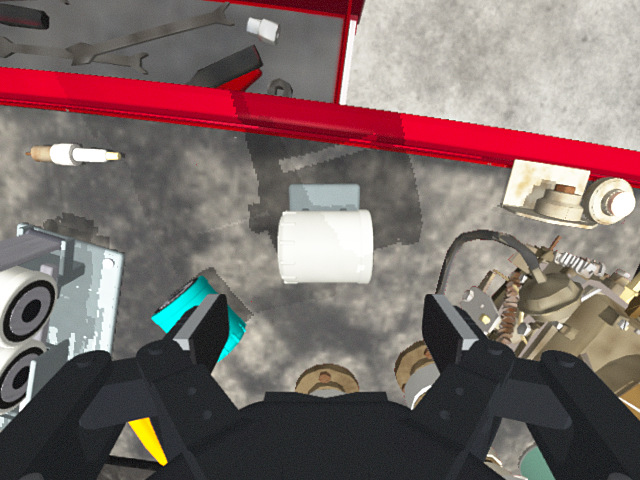

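The filter lies on the rest at (325,245) → world (452, 241), centred within 1 mm. Turning 90° to take it round the body.

Call:
carry_out:
  moves:
    - [0,0,1,-10,1]
    - [0,0,1,-20,1]
    - [0,0,1,-30,1]
    - [0,0,1,-40,1]
    - [0,0,1,-50,1]
    - [0,0,1,-60,1]
    - [0,0,1,-70,1]
    - [0,0,0,-80,1]
    - [0,0,-2,-90,1]
    - [0,0,-2,-90,1]
    - [0,0,-2,-90,1]

```text
t: 13.35
tcp_pos: [452.1, 241.1, 120.2]
tcp_rot: [-180.0, 0.0, 97.5]
ft_force: [0.4, -0.5, 0.0]
finger_gap: 85.3
grasp_force: 0.0
```

Run:
```python
from h import *
s=bot.get_state(); print(s['t'],s['tcp_pos'].round(1),s['tcp_rot'].round(2))
cal=bot.get_calibration('wrist'); im=bot.capture('wrist'); cv2.imwrite('pics/w7.png',im[:,:,::-1])
r=bot.tip_of('filter_1','wrist'); print([(np.round(px(x['centre']),1).tolist(),round(x['conf'],2),onz('wrist',px(x['centre']),52.7,cal).round(1).tolist()) for x in r[:4]])
```

```text
13.35 [452.1 241.1 120.2] [-1.7996e+02  1.0000e-02  9.7460e+01]
[([326.7, 254.5], 0.86, [453.0, 240.6, 52.7]), ([421.4, 368.5], 0.75, [535.6, 159.9, 52.7])]
```

Centred. Descending 9 cm and gripping.

Call:
carry_out:
  moves:
    - [0,0,-3,0,1]
    - [0,0,-6,0,1]
    - [0,0,-8,0,1]
    - [0,0,-8.9,0,1]
    - [0,0,-8.9,0,1]
    - [0,0,-8.9,0,0.4]
    - [0,0,-8.9,0,0.4]
    - [0,0,-8.9,0,0.4]
    - [0,0,-8.9,0,0.4]
    - [0,0,-8.9,0,0.4]
    - [0,0,-8.9,0,0.4]

```text
t: 14.82
tcp_pos: [454.2, 241.7, 32.8]
tcp_rot: [179.7, -0.1, 97.3]
ft_force: [3.2, -0.3, 6.1]
finger_gap: 53.1
grasp_force: 41.1
```

Call:
carry_out:
  moves:
    - [0,0,1,0,0.4]
    - [0,0,3,0,0.4]
    - [0,0,6,0,0.4]
    - [0,0,9,0,0.4]
    - [0,0,12,0,0.4]
    - [0,-2,13,0,0.4]
    - [0,-5,13,0,0.4]
    - [0,-9,13,0,0.4]
    - [0,-13,13,0,0.4]

```text
t: 15.95
tcp_pos: [451.1, 109.1, 160.8]
tcp_rot: [-179.9, 0.0, 97.3]
ft_force: [0.3, -0.5, -2.5]
finger_gap: 53.3
grasp_force: 42.6
```

Call:
carry_out:
  moves:
    - [0,-4,0,0,0.4]
    - [0,-8,0,0,0.4]
    - [0,-12,0,0,0.4]
    - [0,-16,0,-1,0.4]
    - [0,-19,0,-1.8,0.4]
    - [0,-21,0,-1.8,0.4]
    - [0,-21.5,0,-1.8,0.4]
    - [0,-21.5,0,-1.8,0.4]
    - [0,-21.5,0,-1.8,0.4]

```text
t: 17.08
tcp_pos: [451.9, -103.3, 161.2]
tcp_rot: [-180.0, -0.0, 95.5]
ft_force: [0.5, -0.1, -2.0]
finger_gap: 53.2
grasp_force: 42.6
```

Run:
```python
from h import *
s=bot.get_state(); print(s['t'],s['tcp_pos'].round(1),s['tcp_rot'].round(2),s['grasp_force'])
cal=bot.get_calibration('wrist'); im=bot.capture('wrist'); cv2.imwrite('pics/w8.png',im[:,:,::-1])
r=bot.tip_of('tray','wrist'); print([(np.round(px(x['centre']),1).tolist(),round(x['conf'],2),onz('wrist',px(x['centre']),0,cal).round(1).tolist()) for x in r[:4]])
r=bot.trace('tray','wrist')
if r: m=r[0]['mask']; print(r[0]['conf'],m.sum(),np.argwhere(m).min(0),np.argwhere(m).max(0))
```

```text
17.075 [ 451.9 -103.3  161.2] [-1.7998e+02 -1.0000e-02  9.5480e+01] 42.575823068618774
[]
0.57 42 [278 386] [373 394]
```

View pics/w8.png

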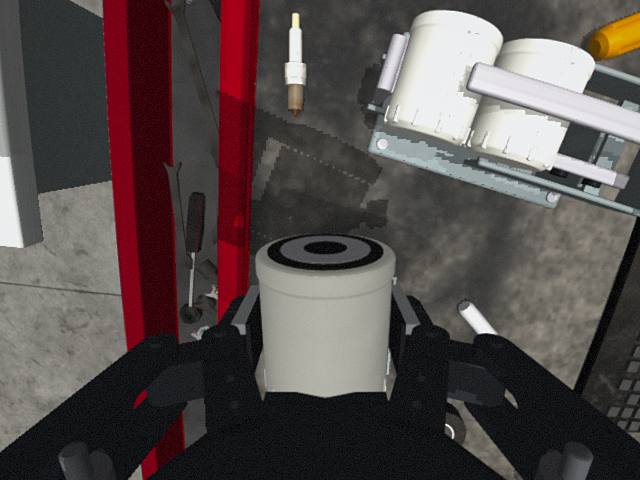

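This view looks away from the tray. The filter is held firmly and square. I'll pass beyond the tray so that the wrist camera looks at it.

Call:
carry_out:
  moves:
    - [0.5,-4,1,0,0.4]
    - [1,-8,2,0,0.4]
    - [1.5,-12,2,0,0.4]
    - [2,-16,2,0,0.4]
    - [2,-19,2,0,0.4]
    - [2,-20.5,2,0,0.4]
    - [2,-20.5,2,0,0.4]
    - [2,-20.5,2,0,0.4]

```text
t: 18.23
tcp_pos: [472.1, -307.8, 181.2]
tcp_rot: [-180.0, -0.0, 95.5]
ft_force: [-0.3, 0.2, -2.6]
finger_gap: 53.0
grasp_force: 42.5
```

Run:
```python
from h import *
s=bot.get_state(); print(s['t'],s['tcp_pos'].round(1),s['tcp_rot'].round(2),s['grasp_force'])
cal=bot.get_calibration('wrist'); im=bot.capture('wrist'); 
r=bot.tip_of('tray','wrist'); print([(np.round(px(x['centre']),1).tolist(),round(x['conf'],2),onz('wrist',px(x['centre']),0,cal).round(1).tolist()) for x in r[:4]])
r=bot.trace('tray','wrist')
for q in r[:2]:
    m=q['mask'].astype(np.uint8); cs=max(cv2.findContours(m,0,1)[0],key=cv2.contourArea)
    pts=np.array([onz('wrist',p,16,cal)[:2] for p in cs[:,0]],np.float32); print(round(q['conf'],2),[np.round(x,1) for x in cv2.minAreaRect(pts)],m.sum())
# overlay of the tray model at the present best estimate
c=np.array([472,-204.5]);a=np.radians(5.5);R=np.array([[np.cos(a),-np.sin(a)],[np.sin(a),np.cos(a)]])
def rect(x,y,z): return [list(c+R@np.array(p))+[z] for p in [(-x,-y),(x,-y),(x,y),(-x,y)]]
im=im[:,:,::-1].copy()
for q,col in [(rect(55,55,16),(0,0,255)),(rect(25,36.5,74),(0,255,0)),(rect(25,44.5,74),(0,255,0))]:
    cv2.polylines(im,[proj('wrist',q,cal).round().astype(int)],True,col,1)
cv2.imwrite('pics/w9.png',im)
```

```text
18.225 [ 472.1 -307.8  181.2] [-1.7998e+02 -3.0000e-02  9.5490e+01] 42.51551806926727
[([335.8, 109.9], 0.59, [472.1, -206.4, 0.0])]
0.77 [array([ 472.8, -202.9]), array([110.3, 115.4]), np.float64(5.6)] 17151
```

View pics/w9.png

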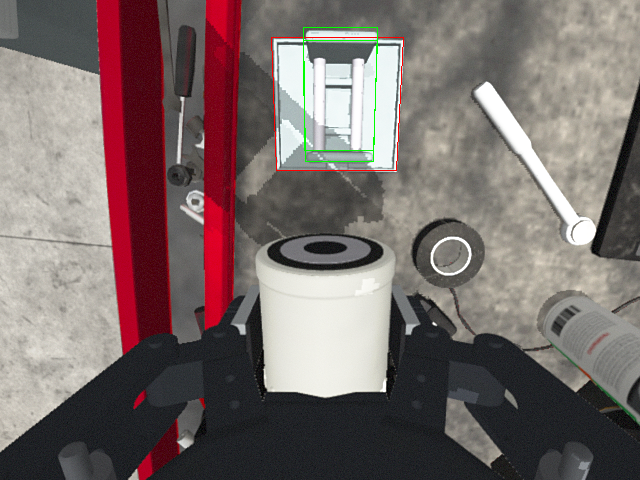

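The tray model overlay fits at (338,103): rim (273–403, 38–170), both cheeks outlined. So the tray is at (472, -204.5), yaw 5.5°. Going above it and settling before lowering.

Call:
carry_out:
  moves:
    - [0,3,0,0,0.4]
    - [0,6,0,0,0.4]
    - [0,9,-1,0,0.4]
    - [0,10.3,-4,0,0.4]
    - [0,10.3,-7,0,0.4]
    - [0,10.3,-7.5,0,0.4]
    - [0,10.3,-7.5,0,0.4]
    - [0,10.3,-7.5,0,0.4]

```text
t: 19.38
tcp_pos: [472.7, -206.3, 107.4]
tcp_rot: [179.9, 0.1, 95.4]
ft_force: [-0.8, -0.1, -2.0]
finger_gap: 53.1
grasp_force: 42.8
```

Run:
```python
from h import *
bot.capture('side'); 
print([(np.round(px(x['centre']),1).tolist(),round(x['conf'],2)) for x in bot.tip_of('filter_1','side')[:5]])
s=bot.get_state(); p=s['tcp_pos']; print(s['t'],p.round(1),s['tcp_rot'].round(2)); print(proj('side',p+[0,0,20]))
```

```text
[([328.3, 228.6], 0.88), ([310.5, 218.5], 0.49), ([301.6, 231.7], 0.43)]
19.475 [ 472.5 -206.2  107.2] [1.7993e+02 5.0000e-02 9.5430e+01]
[[291.39070595 287.7962495 ]]
```

Call:
carry_out:
  moves:
    - [0,0.2,-1,0,0.4]
    - [0,0.2,-2.5,0,0.4]
    - [0,0.2,-4,0,0.4]
    - [0,0.2,-5.5,0,0.4]
    - [0,0.2,-6.3,0,0.4]
    - [0,0.2,-6.3,0,0.4]
    - [0,0.2,-6.3,0,0.4]

```text
t: 20.35
tcp_pos: [472.4, -204.1, 43.6]
tcp_rot: [180.0, 0.0, 95.4]
ft_force: [0.0, -0.2, -2.1]
finger_gap: 52.9
grasp_force: 42.8
```

Call:
carry_out:
  moves:
    - [0,0,-0.4,0,0.4]
    - [0,0,-0.8,0,0.4]
    - [0,0,-1.0,0,0.4]
    - [0,0,-1.0,0,0.4]

```text
t: 20.85
tcp_pos: [472.3, -203.9, 33.3]
tcp_rot: [180.0, 0.0, 95.4]
ft_force: [1.5, -0.3, -2.0]
finger_gap: 53.0
grasp_force: 42.9
```

Call:
carry_out:
  moves:
    - [0,0,-0.1,0,0.4]
    - [0,0,-0.2,0,0.4]
    - [0,0,-0.2,0,0.4]

```text
t: 21.22
tcp_pos: [472.7, -204.1, 32.8]
tcp_rot: [179.9, 0.0, 95.4]
ft_force: [-3.0, 3.8, 21.1]
finger_gap: 53.0
grasp_force: 45.2
```

Bars reached at the expected height. Relieving, letting go and rising.

Call:
carry_out:
  moves:
    - [0,0,0.1,0,0.4]
    - [0,0,0.1,0,0.7]
    - [0,0,0.1,0,1]
    - [0,0,0.1,0,1]
    - [0,0,0.1,0,1]
    - [0,0,2,0,1]
    - [0,0,5,0,1]
    - [0,0,9,0,1]
    - [0,0,13,0,1]
    - [0,0,15,0,1]
    - [0,0,15,0,1]

```text
t: 22.6
tcp_pos: [472.7, -204.2, 182.4]
tcp_rot: [179.9, 0.1, 95.4]
ft_force: [-0.7, -0.1, -0.1]
finger_gap: 85.5
grasp_force: 0.0
```

Run:
```python
from h import *
s=bot.get_state(); print(s['t'],s['tcp_pos'].round(1),s['finger_gap'],s['grasp_force'])
for c in ['wrist','side']:
    cal=bot.get_calibration(c); bot.capture(c)
    for n,zs in [('filter_1',(52.7,85)),('keeper_top',(95,))]:
        for x in bot.tip_of(n,c)[:4]: print(c,n,np.round(px(x['centre']),1),round(x['conf'],2),[onz(c,px(x['centre']),z,cal).round(1).tolist() for z in zs])
print('expect side',proj('side',[[472,-204.5,52.7]]))
```

```text
22.6 [ 472.7 -204.2  182.4] 85.53037051482843 0.0
wrist filter_1 [324.  227.5] 0.73 [[471.6, -202.1, 52.7], [470.9, -194.0, 85.0]]
side filter_1 [300.1 229.4] 0.7 [[510.7, 62.6, 52.7], [507.1, 15.4, 85.0]]
side filter_1 [307.7 221. ] 0.65 [[530.9, 93.2, 52.7], [526.0, 44.1, 85.0]]
side filter_1 [294.7 320.5] 0.6 [[474.8, -205.4, 52.7], [473.3, -236.5, 85.0]]
side filter_1 [330.9 228. ] 0.51 [[577.7, 58.2, 52.7], [570.0, 11.2, 85.0]]
side keeper_top [289.1 226.3] 0.69 [[485.1, 14.9, 95.0]]
expect side [[293.03673626 320.29559698]]
```

Filter 1 is in the tray, filters 2 and 3 are in the lane, the keeper is shut and the robot is clear. Handing in.

```bash
python3 -c "
from bench import bot
print(bot.job_done())"
```

```text
the job is handed in; nothing more can be done
None
```

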